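# Shut the split back of a contact printing frame by pushing

### The job

The sheet in the wooden contact printing frame has been checked and must go back to exposing: push the raised half of the frame's back over with a fingertip and down until it lies fully home in the frame, then push the loose steel bar on that half round until it is fully home, straight across the frame like its neighbour. Only push, gently: there is glass underneath, so do not pinch or slam anything, lift the frame or push it along the table. Leave the other half's bar as it is and everything else on the table alone.

Things in the scene. Friction and masses are not known exactly. Their poses are not given: they have to be found in the camera images.
- frame: Wooden contact printing frame lying face down and loose on the table, about 0.7 kg, 250 (own x) by 275 (own y) by 30 mm; origin under its centre, z up. Outer rails 28 mm wide, 24 mm high (lugs on them to 30 mm). Inside, over glass and a paper sheet, lies the split back: two wooden leaves, 192 (x) by 108 (y) by 9 mm, upper faces 18 mm above the table when home; each carries a steel bar.
- frame_back (a joint): Angle of the hinged leaf (the half at frame -y), rad: 0 = home, flat in the frame; pi/2 = upright; 2.0 = fully open, leaning over the fixed half at +y; starts at 1.75 to 1.95. The hinge is stiff: the leaf stays at any angle where it is left (0.08 N m, about 1 N at its free edge), so it must be pushed all the way down onto its hard stop at 0.
- frame_bar_b (a joint): Angle of the hinged leaf's steel bar, rad, counter-clockwise from above once the leaf is home: 0 = along frame x against its stop, ends over the rails; starts at 0.27 to 0.36, its frame +x end turned toward the hinge. Bar 230x14x2 mm; with the leaf home its pivot is at frame (0, -0.056) m, its faces 25 and 27 mm above the table, 7 mm clear of the leaf. Turns at 0.02 N m, stays where left.
- frame_bar_a (a joint): Angle of the fixed leaf's steel bar, rad; same bar, pivot at frame (0, +0.056) m. It is at 0, locked across the frame, and is to stay there.
- leaf_hinge (a point): Point on the hinge line, midway along it: frame (0, 0, 0.019) m. The hinge line runs along frame x; the leaf swings from frame +y (raised) over the top to frame -y (home).
- leaf_edge (a point): Middle of the hinged leaf's free edge, on its outer face, 109 mm from the hinge line; the outer face carries the bar and is the upper face when home.
- bar_tip (a point): End of the hinged leaf's steel bar, the one toward frame +x, 115 mm from the pivot, middle of the width, on the outer face.
- jar_brushes: dark glass tumbler with five brushes standing in it, 92x98x240 mm; origin at the centre of its foot. A bystander: leave it alone.
- glass_water: tall clear drinking glass part filled with water, 69 mm across, 142 mm high; origin at the centre of its foot. A bystander: leave it alone.
- bottle_a: brown glass bottle with a black screw cap, 60 mm across, 130 mm high; origin at the centre of its foot. A bystander: leave it alone.
- frame_a: small clip frame with a blue print under glass, lying flat, 100x162x12 mm; origin under its centre. A bystander: leave it alone.
- clip_c: grey steel spring clip, 58x32x12 mm; origin under its centre. A bystander: leave it alone.
- measure: small clear plastic measuring cup, 67 mm across, 74 mm high; origin at the centre of its foot. A bystander: leave it alone.
- stone_1: dark grey pebble, 40x42x19 mm; origin under its centre. A bystander: leave it alone.

How it is judged:
By the outcome, as a careful person would: the job done as asked, in the order asked, and still so for the second after the job is handed in, with the robot touching nothing.
It also fails if it takes over 54 s, if anything falls off the work surface, if the arm or the gripper's body presses on something with over 40 N, if the wrist force passes 120 N, or if a joint passes its speed limit or range.

### The arm

A 6-joint arm with a two-finger parallel gripper is mounted at the origin on the work surface; the furniture and walls round the work are solid. World frame = base frame: x ahead of the robot, y to its left, z up, the work surface at z = 0. Lengths are in mm, angles in rad, forces in N, time in s.
With the tool pointing down it reaches from about 275 to 1000 mm from the base axis. Payload 8.4 kg.
Tool frame: the origin (TCP) lies between the finger pads; the fingertips stand 22 mm ahead of it and the grasp point (between the pads) lies 3 mm ahead of it (r.nose_length is the z of the fingertips in the tool frame, in mm); z points along the fingers, y is the line along which they close (so a half turn about z gives the same grasp; the last joint's range is limited). The gripper opens to 85 mm and grips with 20 to 120 N. Pads are 22 mm wide; open, the fingers measure 114 mm over their backs; the gripper's body (76 mm by 85 mm) begins 54 mm behind the grasp point. The pads swing forward as they close: fully open they stand 13 mm farther back than shut.
Start: joints at [1.322, 0.353, 1.633, -0, 1.155, -0.002], TCP at [152.687, 606.065, 253.281] pointing down, gripper open.
Joint ranges: [-2.63, 2.63], [-0.92, 2.1], [0.06, 2.66], [-1.3, 4.44], [0, 2.69], [-3.02, 3.02]. Speed limits (rad/s): [2.22, 2.22, 2.79, 3.14, 3.14, 3.14].

### API

Orientations are given as [roll, pitch, yaw] about the fixed x, y, z axes, in that order (R = Rz(yaw) Ry(pitch) Rx(roll)).
In Python, from rig import r gives the robot as it stands.
- The arm moves only by the shell command python3 steer.py FILE [FORCE], which reads ROWS from the file FILE. ROWS is a JSON list that holds a single list of rows (three levels of brackets), with 1 to 5 rows, each of 7 numbers: a rotation vector rx, ry, rz in rad, then dx, dy, dz in cm, then the opening from 0.0 (shut) to 1.0 (fully open); each row shifts and turns the commanded pose from where the row before left it, along the tool's axes as they then stand; what a row does not reach is not made up. A row lasts 1/12 s, in which the tool goes at most 41.7 mm and 0.125 rad, less where a joint would pass 70% of its speed; a pose out of reach is approached as far as the arm can. The fingers move at their own pace and stop on an object; FORCE is the grip in N (left out, the last holds). Time passes only in rows, so rows that do not move let the fingers close. It prints the time, the measured TCP pose, the force, the opening and the grip force at its end. Input that does not fit is refused with a message, and nothing moves.
- r.sense(): the state, without advancing time (a new reading comes with each control period).
- r.grab_frame(name): name is "side" or "top"; returns the picture (384x512x3 uint8, red, green, blue); there is no depth.
- r.camera_params(name): a dict with "fx", "fy", "cx", "cy" (pixels), "rvec" (rotation vector, rad) and "tvec" (3), from world to camera coordinates, as OpenCV has them. Camera axes: x right, y down, z forward; pixel columns grow to the right and rows downward; lengths in mm; the calibration is good to about 2 mm. A picture is of the moment at which its call begins. camera_params takes no time and is no camera call.
- r.sign_off(): hands the job in; it is judged then, once.
The state is a dict: "clock": time; "qpos": joint angles; "qvel": joint speeds; "joint_efforts": joint torques, N m; "eef_pos": TCP position; "tcp_rot": TCP orientation; "contact_force": force on the tool from outside, world axes, zero at the start; "wrist_torque": the same for the moment, N m; "opening": opening from 0.0 (shut) to 1.0 (fully open); "grasp_force": force on a finger pad.
Only numpy, scipy, OpenCV 4.12 (cv2) and the standard library are available. Lean on these libraries where they do the work, as an engineer would, in place of code of your own. Each camera call takes 0.05 s, during which the arm holds its last target. There are 200 camera calls.

## Working session

There is one attempt and no reset: what is moved stays moved. The work goes in short steps, Python scripts to look and compute and a shell command to move; the robot and the scene stay as the last step left them, time stands still between calls to the robot, and variables do not carry over. Pictures are saved under pics/ and viewed, at most 10 in all, crops included, and the job is handed in when it is done.

```bash
ls; mkdir -p pics; cat > cap.py <<'E'
import sys,cv2
from rig import r
for n in sys.argv[2:]:
    cv2.imwrite(f"pics/{n}_{sys.argv[1]}.png", r.grab_frame(n)[:,:,::-1])
E
python3 cap.py 0 side top; python3 -c "
import cv2,numpy as np
cv2.imwrite('pics/both0.png',np.vstack([cv2.imread('pics/top_0.png')]))
from rig import r
print(r.sense()); print(r.camera_params('side'),r.camera_params('top'))"
```

```text
pics
rig.py
steer.py
{'clock': 0.1, 'qpos': array([ 1.32156834e+00,  3.53617370e-01,  1.63407604e+00, -2.08637649e-06,
        1.15520237e+00, -2.40952507e-03]), 'qvel': array([ 0.00117202, -0.00186899, -0.00308178, -0.00075057, -0.00115097,
       -0.00063918]), 'joint_efforts': array([ 6.85634359e-05, -6.06360340e+01, -3.42822111e+01, -2.02310180e-04,
        3.89945475e-03, -1.70930619e-06]), 'eef_pos': array([152.60485516, 605.65853011, 252.60573738]), 'tcp_rot': array([-3.14028953e+00, -1.23224118e-06,  2.89477504e+00]), 'contact_force': array([-0.03015616, -0.39991635,  0.54267069]), 'wrist_torque': array([ 0.01239897, -0.00699597, -0.00194726]), 'grasp_force': 0.0, 'opening': 1.0019470909057016}
{'fx': 398.76432168776114, 'fy': 398.76432168776114, 'cx': 253.06587165496595, 'cy': 190.4178567266187, 'rvec': array([ 0.12938267, -2.81652178,  1.35517543]), 'tvec': array([ 507.94744672,   69.62297303, 1156.96818577])} {'fx': 351.9895201615286, 'fy': 351.9895201615286, 'cx': 257.5506850321124, 'cy': 192.69146358149382, 'rvec': array([ 2.13448385, -2.17741202,  0.1277722 ]), 'tvec': array([ 34.28328612, 515.3983539 , 826.23684013])}
```

View pics/top_0.png

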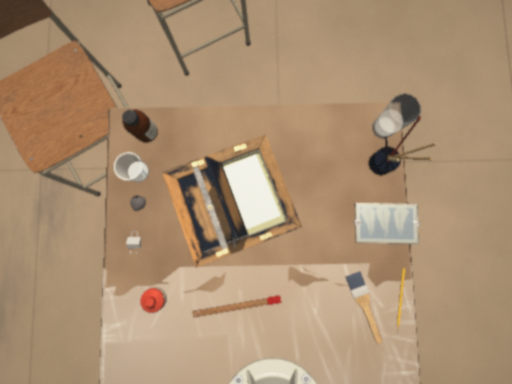

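View pics/side_0.png

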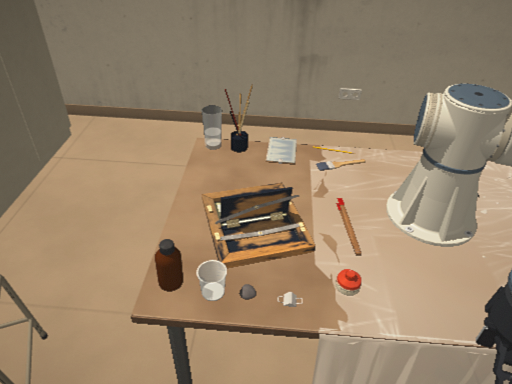

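The top view shows the frame centred near (232,200), turned about 20°. The white sheet is exposed on its right (world −y) half, and the raised leaf stands at about x = 230. In the side view the leaf is upright at about (255,205). Next I'll enlarge both.

```bash
cat > geo.py <<'E'
import cv2,numpy as np
from rig import r
P={n:r.camera_params(n) for n in('side','top')}
def K(n): p=P[n]; return np.array([[p['fx'],0,p['cx']],[0,p['fy'],p['cy']],[0,0,1.]])
def R(n): return cv2.Rodrigues(P[n]['rvec'])[0]
def proj(n,X): return cv2.projectPoints(np.array(X,float).reshape(-1,1,3),P[n]['rvec'],P[n]['tvec'],K(n),None)[0].reshape(-1,2)
def ray(n,uv):
    d=R(n).T@np.linalg.inv(K(n))@np.array([uv[0],uv[1],1.]); return -R(n).T@P[n]['tvec'],d/np.linalg.norm(d)
def onplane(n,uv,z):
    c,d=ray(n,uv); return c+d*(z-c[2])/d[2]
def tri(a,b):
    M=[np.c_[K(n)@R(n),K(n)@P[n]['tvec']] for n in('side','top')]
    X=cv2.triangulatePoints(M[0],M[1],np.array(a,float),np.array(b,float))[:,0]; return X[:3]/X[3]
E
python3 - <<'E'
import cv2,numpy as np
from geo import *
t=cv2.imread('pics/top_0.png');s=cv2.imread('pics/side_0.png')
ct=cv2.resize(t[130:270,155:305],None,fx=4,fy=4,interpolation=cv2.INTER_CUBIC)
cs=cv2.resize(s[175:270,195:320],None,fx=6,fy=6,interpolation=cv2.INTER_CUBIC)
cv2.imwrite('pics/ct.png',ct);cv2.imwrite('pics/cs.png',cs);print(ct.shape,cs.shape)
h=cv2.cvtColor(t,cv2.COLOR_BGR2HSV)
# wood-colour of rails vs table
for p in[(185,215),(290,205),(240,150),(250,245),(330,180),(170,250)]: print(p,h[p[1],p[0]])
E
```

```text
(560, 600, 3) (570, 750, 3)
(185, 215) [ 15 148 219]
(290, 205) [ 15 133 177]
(240, 150) [ 18 101 175]
(250, 245) [ 15 127 190]
(330, 180) [ 15  97 171]
(170, 250) [ 15 104 159]
```

View pics/ct.png

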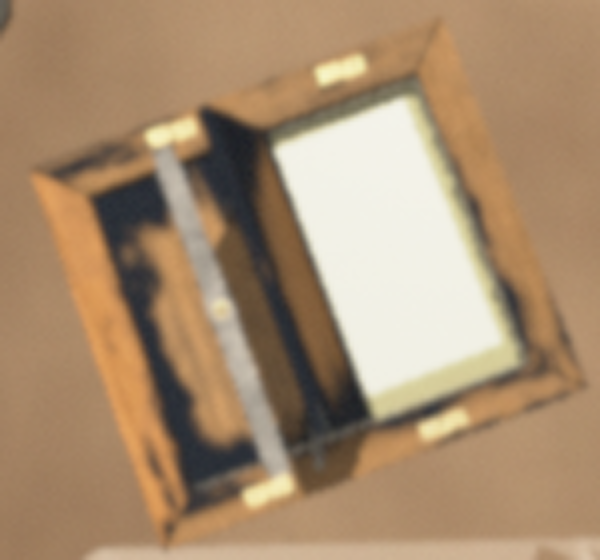

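View pics/cs.png

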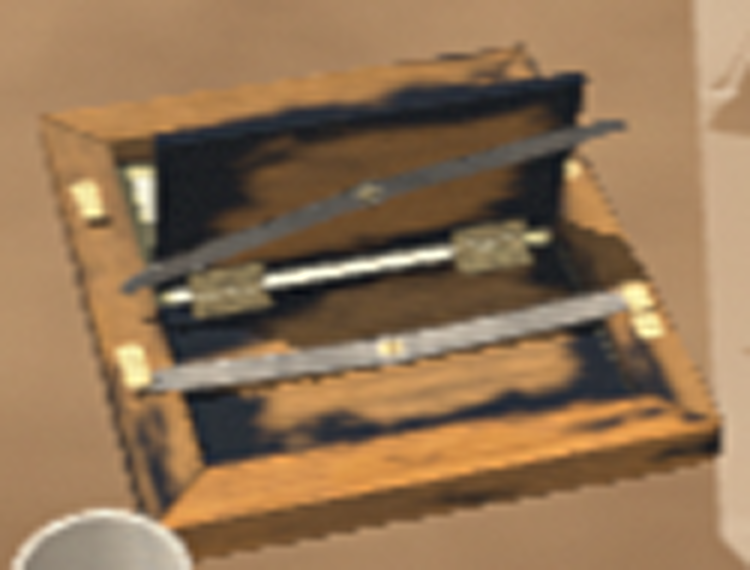

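The enlarged crops show:

- **Top:** rail corners at crop pixels (35,172), (440,18), (585,380) and (165,545).
- **Side:** the same corners at (165,525), (40,118), (520,45) and (720,420). The leaf's free edge runs from (158,140) to (582,78). The loose bar runs from (125,285), which is its frame +x end near the hinge, to (622,127).

I'll triangulate these points.

```bash
python3 - <<'E'
from geo import *
np.set_printoptions(precision=1,suppress=True)
T=np.array([(440,18),(585,380),(165,545),(35,172)])/4+(155,130)-.4
S=np.array([(40,118),(520,45),(720,420),(165,525)])/6+(195,175)-.4
X=np.array([tri(a,b) for a,b in zip(S,T)]);print(X)
Xt=np.array([onplane('top',b,24) for b in T]);Xs=np.array([onplane('side',a,24) for a in S]);print(Xt,'\n',Xs)
F=np.array([(125,-137.5),(-125,-137.5),(-125,137.5),(125,137.5)])
for Q in(Xt,Xs,(Xt+Xs)/2):
    c=Q[:,:2].mean(0);A=(F[:,0]+1j*F[:,1]);B=(Q[:,0]-c[0])+1j*(Q[:,1]-c[1]);k=(A.conj()*B).sum()/(abs(A)**2).sum()
    print('c',c,'yaw',np.angle(k),'scale',abs(k),'res',abs(B-k/abs(k)*A))
# leaf angle: free edge points in side view intersect plane frame x = const; use mean
Q=(Xt+Xs)/2;c=Q[:,:2].mean(0);yaw=np.angle((A.conj()*((Q[:,0]-c[0])+1j*(Q[:,1]-c[1]))).sum())
ex=np.array([np.cos(yaw),np.sin(yaw),0]);ey=np.array([-ex[1],ex[0],0]);o=np.r_[c,0]
def fw(p): return o+ex*p[0]+ey*p[1]+np.array([0,0,p[2]])
for nm,p in (('left',(158,138)),('right',(582,76))):
    uv=np.array(p)/6+(195,175)-.4; C,d=ray('side',uv)
    sx=96 if nm=='left' else -96
    t=(sx-(C-o)@ex)/(d@ex);q=C+t*d-o;print(nm,'leaf corner y,z',q@ey,q[2],'angle',np.pi-np.arctan2(q[2]-19,q@ey), np.hypot(q[2]-19,q@ey))
for a in(1.75,1.85,1.95):
  print(a,[((proj('side',fw((x,-109*np.cos(a),19+109*np.sin(a))))-(195,175)+.4)*6)[0] for x in(96,-96)],[((proj('top',fw((x,-109*np.cos(a),19+109*np.sin(a))))-(155,130)+.4)*4)[0] for x in(96,-96)])
E
```

```text
[[664.3   3.4  19.4]
 [432.8 -79.8  20.9]
 [340.  176.2  21.6]
 [568.2 257.4  21.6]]
[[664.8   3.4  24. ]
 [436.7 -79.7  24. ]
 [343.  175.6  24. ]
 [571.9 256.7  24. ]] 
 [[661.6   9.4  24. ]
 [429.7 -75.4  24. ]
 [338.1 178.4  24. ]
 [564.7 260.1  24. ]]
c [504.1  89. ] yaw 0.3486401799541295 scale 0.9786447060359398 res [3.9 4.5 3.4 5. ]
c [498.5  93.1] yaw 0.3534387178738153 scale 0.9775044914779386 res [2.7 3.9 4.5 6.4]
c [501.3  91.1] yaw 0.3510380504078414 scale 0.9780717836201684 res [3.1 4.  3.9 5.7]
left leaf corner y,z 35.802631873954674 141.27042882356898 angle 1.8556485355074783 127.40441991470061
right leaf corner y,z 16.083337652923586 122.27673796963734 angle 1.7252859057335264 104.52156885402687
1.75 [array([150.8, 141.3]), array([585.4,  73.4])] [array([193. , 111.3]), array([316.9, 440.2])]
1.85 [array([156.2, 161.9]), array([593.3,  92.7])] [array([175.6, 119.2]), array([298.7, 447.4])]
1.95 [array([161.6, 184.2]), array([600.8, 113.7])] [array([159.2, 127.2]), array([281.3, 454.3])]
```
Good: angle ~1.75. In the top, the leaf free edge at crop (203,108) and... matches (193,111)-ish. Scale 2% small: corner picks inside. OK. Center ≈ (501,91), yaw 0.351.

The points agree. The frame centre is at about (501, 91) with yaw 0.351, the rails come out at about 21–24 mm, and the leaf is at about 1.75 rad. I'll shut the gripper, turn tool x along frame y, and move over to the hinge side of the leaf.

Units first: shifts go in cm. So 5 mm is 0.5, -30 mm is -3.

```bash
cat > where.py <<'E'
from rig import r; import numpy as np
np.set_printoptions(precision=2,suppress=True)
s=r.sense();yaw=.351;c=np.array([501.3,91.1]);d=s['eef_pos'][:2]-c
print('t',round(s['clock'],2),'frame x,y',d@[np.cos(yaw),np.sin(yaw)],d@[-np.sin(yaw),np.cos(yaw)],'tip z',s['eef_pos'][2]-r.nose_length,'rot',s['tcp_rot'],'F',s['contact_force'],'open',s['opening'],'q',s['qpos'])
E
echo '[[[0,0,0.1216,0,0,0,0],[0,0,0.1216,0,0,0,0],[0,0,0.1216,0,0,0,0],[0,0,0.1216,0,0,0,0]]]' > next.json && python3 steer.py next.json 20
echo '[[[0,0,0.1216,0,0,0,0],[0,0,0.1216,0,0,0,0],[0,0,0.1216,0,0,0,0],[0,0,0.1216,0,0,0,0],[0,0,0,0,0,0,0]]]' > next.json && python3 steer.py next.json
python3 where.py
echo '[[[0,0,0,-1.5,0.5,0,0],[0,0,0,-3,1,0,0],[0,0,0,-3,1,0,0],[0,0,0,-3,1,0,0],[0,0,0,-3,1,0,0]]]' > next.json && python3 steer.py next.json
echo '[[[0,0,0,-3,1,0,0],[0,0,0,-3,1,0,0],[0,0,0,-3,1,0,0],[0,0,0,-3,1,0,0],[0,0,0,-3,1,0,0]]]' > next.json && python3 steer.py next.json
python3 where.py
```

```text
clock: 0.43
eef_pos: [152.6, 605.8, 252.8]
tcp_rot: [-3.141, 0.0, 2.402]
contact_force: [0.1, -0.0, 0.1]
opening: 0.451
grasp_force: 0.0
clock: 0.85
eef_pos: [152.6, 605.8, 252.9]
tcp_rot: [-3.141, 0.001, 1.916]
contact_force: [-0.5, -0.0, -0.4]
opening: -0.002
grasp_force: 0.0
t 0.85 frame x,y -150.42081995492978 603.2176524562291 tip z 230.86420678580285 rot [-3.14  0.    1.92] F [-0.49 -0.01 -0.38] open -0.0020994624882911084 q [ 1.32  0.35  1.63 -0.    1.16  0.98]
clock: 1.27
eef_pos: [242.2, 492.7, 253.0]
tcp_rot: [-3.141, 0.001, 1.927]
contact_force: [-0.4, -0.7, 0.7]
opening: 0.001
grasp_force: 0.0
clock: 1.68
eef_pos: [340.6, 368.9, 253.2]
tcp_rot: [-3.142, 0.0, 1.927]
contact_force: [0.6, -0.1, -0.1]
opening: -0.0
grasp_force: 0.0
t 1.68 frame x,y -55.34694517565614 316.14114223882694 tip z 231.2483134464013 rot [-3.14  0.    1.93] F [ 0.64 -0.12 -0.06] open -3.618355857903177e-05 q [ 0.82  0.16  1.89 -0.    1.09  0.47]
```

```bash

echo '[[[0,0,0,-3,1,0,0],[0,0,0,-3,1,0,0],[0,0,0,-3,1,0,0],[0,0,0,-3,1,0,0],[0,0,0,-3,1,0,0]]]' > next.json && python3 steer.py next.json >/dev/null
echo '[[[0,0,0,-3,1,0,0],[0,0,0,-3,1,0,0],[0,0,0,-3,1,0,0],[0,0,0,-1.6,1,0,0],[0,0,0,0,0,0,0]]]' > next.json && python3 steer.py next.json >/dev/null
python3 where.py
echo '[[[0,0,0,0,0.5,1.5,0],[0,0,0,0,0,2.5,0],[0,0,0,0,0,2.5,0],[0,0,0,0,0,2.5,0],[0,0,0,0,0,1.5,0]]]' > next.json && python3 steer.py next.json >/dev/null
echo '[[[0,0,0,0,0,1,0],[0,0,0,0,0,0.5,0],[0,0,0,0,0,0,0]]]' > next.json && python3 steer.py next.json ; python3 where.py
python3 cap.py 1 side top; python3 - <<'E'
import cv2,numpy as np
t=cv2.imread('pics/top_1.png');s=cv2.imread('pics/side_1.png')
a=cv2.resize(t[120:275,150:310],(400,388),interpolation=cv2.INTER_CUBIC);b=cv2.resize(s[130:285,190:350],(400,388),interpolation=cv2.INTER_CUBIC)
cv2.imwrite('pics/v1.png',np.hstack([a,b]))
E
```

```text
t 2.52 frame x,y 35.70177015696938 58.88232546544733 tip z 231.3001719594472 rot [3.14 0.   1.92] F [ 0.52 -0.37 -0.3 ] open 0.0016711614842058495 q [ 0.3   0.22  1.82 -0.    1.1  -0.06]
clock: 3.18
eef_pos: [516.5, 163.4, 132.6]
tcp_rot: [-3.14, -0.0, 1.924]
contact_force: [-0.9, 0.2, -0.3]
opening: 0.002
grasp_force: 0.0
t 3.18 frame x,y 39.13297422105199 62.61242548891564 tip z 110.64424935827077 rot [-3.14 -0.    1.92] F [-0.88  0.22 -0.33] open 0.0016277638596372942 q [ 0.3   0.38  1.91  0.    0.85 -0.05]
```

View pics/v1.png

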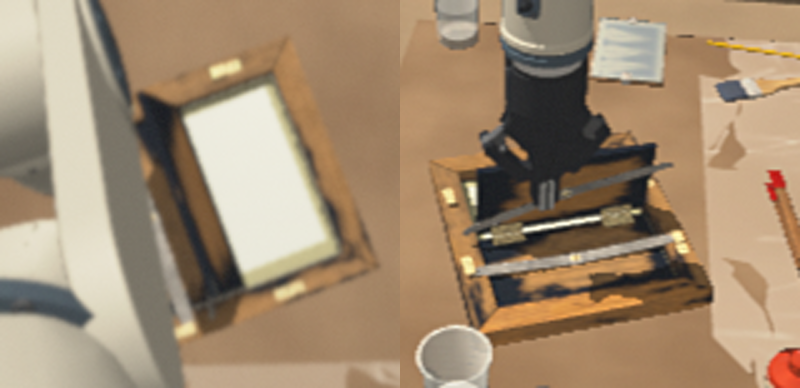

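The right (side) half shows the closed fingertips at (545,195), in front of the leaf's outer face, above the bar and clear of both. The wrist hides this area in the top view. Now I'll push over and follow the arc.

```bash

echo '[[[0,0,0,-0.8,0,0,0],[0,0,0,-0.8,0,0,0],[0,0,0,-0.8,0,0,0],[0,0,0,-0.5,0,0,0],[0,0,0,-0.5,0,0,0]]]' > next.json && python3 steer.py next.json|grep force
echo '[[[0,0,0,-0.6,0,0,0],[0,0,0,-0.6,0,0,0],[0,0,0,-0.6,0,0,0],[0,0,0,0,0,0,0]]]' > next.json && python3 steer.py next.json|grep force; python3 where.py
echo '[[[0,0,0,-0.8,0,0.06,0],[0,0,0,-0.8,0,0.07,0],[0,0,0,-0.9,0,0.25,0],[0,0,0,-0.9,0,0.25,0],[0,0,0,0,0,0,0]]]' > next.json && python3 steer.py next.json|grep force; python3 where.py
```

```text
contact_force: [-0.0, 1.7, 0.7]
grasp_force: 0.6
contact_force: [-0.7, 0.3, 0.2]
grasp_force: 0.0
t 4.03 frame x,y 39.86945128568679 9.366789114119669 tip z 111.29293713421302 rot [3.14 0.   1.92] F [-0.66  0.33  0.17] open -0.001971069097793889 q [ 0.21  0.38  1.9  -0.    0.86 -0.14]
contact_force: [-0.5, 0.1, 0.2]
grasp_force: 0.0
t 4.45 frame x,y 39.626396074127456 -25.251206932648525 tip z 104.37936553741572 rot [-3.14  0.    1.92] F [-0.47  0.08  0.22] open 0.0029238224988294404 q [ 0.14  0.4   1.89 -0.    0.85 -0.21]
```

```bash

echo '[[[0,0,0,-0.7,0,0.43,0],[0,0,0,-0.7,0,0.43,0],[0,0,0,-0.7,0,0.57,0],[0,0,0,-0.7,0,0.57,0]]]' > next.json && python3 steer.py next.json|grep force
echo '[[[0,0,0,-0.6,0,0.7,0],[0,0,0,-0.6,0,0.7,0],[0,0,0,-0.44,0,0.8,0],[0,0,0,-0.44,0,0.8,0],[0,0,0,0,0,0,0]]]' > next.json && python3 steer.py next.json|grep force; python3 where.py
python3 cap.py 2 side top; python3 - <<'E'
import cv2,numpy as np
t=cv2.imread('pics/top_2.png');s=cv2.imread('pics/side_2.png')
a=cv2.resize(t[120:275,150:310],(400,388),interpolation=cv2.INTER_CUBIC);b=cv2.resize(s[130:285,190:350],(400,388),interpolation=cv2.INTER_CUBIC)
cv2.imwrite('pics/v2.png',np.hstack([a,b]))
E
```

```text
contact_force: [1.1, 0.5, 0.9]
grasp_force: 0.5
contact_force: [0.0, 0.6, -0.5]
grasp_force: 0.0
t 5.2 frame x,y 38.765931706944805 -72.78324362523257 tip z 53.01267009249224 rot [-3.14 -0.    1.92] F [ 0.01  0.56 -0.53] open -0.0014314571828467197 q [ 0.06  0.49  1.89 -0.    0.76 -0.29]
```

View pics/v2.png

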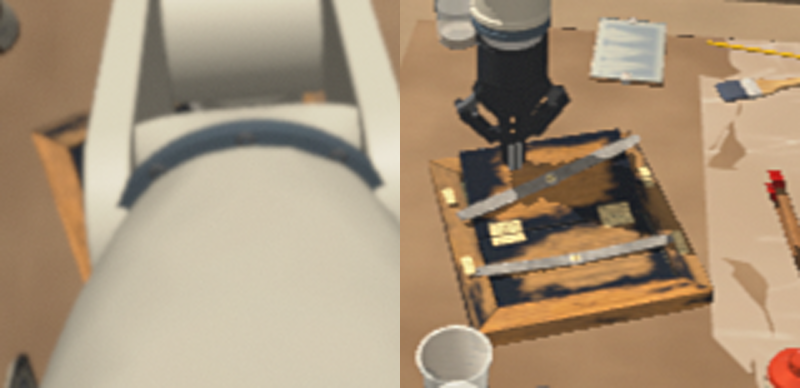

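The side half shows the leaf nearly down, at about 0.4 rad, with the fingertips at (515,165) on its face beyond the bar. I'll go down slowly to the stop.

```bash

echo '[[[0,0,0,-0.3,0,0.8,0],[0,0,0,-0.3,0,0.8,0],[0,0,0,-0.1,0,0.6,0],[0,0,0,-0.1,0,0.4,0],[0,0,0,0,0,0.3,0]]]' > next.json && python3 steer.py next.json|grep contact
echo '[[[0,0,0,0,0,0.2,0],[0,0,0,0,0,0.2,0],[0,0,0,0,0,0,0]]]' > next.json && python3 steer.py next.json|grep contact; python3 where.py
echo '[[[0,0,0,0,0,0.1,0],[0,0,0,0,0,0.1,0],[0,0,0,0,0,0,0]]]' > next.json && python3 steer.py next.json|grep contact; python3 where.py
```

```text
contact_force: [0.2, -0.6, 0.3]
contact_force: [-0.7, -0.0, -0.2]
t 5.97 frame x,y 39.63715803316386 -80.2016242680034 tip z 21.641370352050423 rot [-3.14 -0.    1.92] F [-0.71 -0.   -0.19] open -0.0036929222243535474 q [ 0.05  0.54  1.9   0.    0.7  -0.3 ]
contact_force: [-0.0, 0.6, -1.1]
t 6.22 frame x,y 39.89028068357376 -80.29462141800126 tip z 19.98842754842699 rot [3.14 0.   1.92] F [-0.01  0.56 -1.13] open -0.0018512145187408596 q [ 0.05  0.55  1.9  -0.    0.7  -0.3 ]
```

```bash

for i in 1 2 3; do echo '[[[0,0,0,0,0,0.05,0],[0,0,0,0,0,0.05,0],[0,0,0,0,0,0,0]]]' > next.json && python3 steer.py next.json|egrep 'pos|contact'; done; python3 where.py
```

```text
eef_pos: [566.4, 29.4, 41.0]
contact_force: [-0.1, 0.1, 0.1]
eef_pos: [566.4, 29.4, 39.9]
contact_force: [0.9, -0.4, -0.1]
eef_pos: [566.4, 29.4, 39.5]
contact_force: [-1.8, 0.1, 6.8]
t 6.97 frame x,y 39.92024193126067 -80.35076035975814 tip z 17.48215842066039 rot [3.14 0.   1.92] F [-1.8   0.15  6.76] open -5.142916500468533e-05 q [ 0.05  0.55  1.9   0.    0.69 -0.3 ]
```

Contact came at a tip height of 17.5 mm with 6.8 N, so the leaf is on its stop. I'll lift, stage over the near end and measure the bar.

```bash

echo '[[[0,0,0,0,0,-0.3,0],[0,0,0,0,0,-1.5,0],[0,0,0,0,0,-2.5,0],[0,0,0,0,0,-3,0],[0,0,0,0,0,-2.5,0]]]' > next.json && python3 steer.py next.json|grep contact
echo '[[[0,0,0,-1,-2,0,0],[0,0,0,-1,-3,0,0],[0,0,0,0,-3,0,0],[0,0,0,0,0,0,0]]]' > next.json && python3 steer.py next.json|grep contact; python3 where.py
python3 cap.py 3 side; python3 - <<'E'
import cv2,numpy as np
s=cv2.imread('pics/side_3.png')
cv2.imwrite('pics/v3.png',cv2.resize(s[170:270,190:320],(780,600),interpolation=cv2.INTER_CUBIC))
E
```

```text
contact_force: [0.4, 0.0, 0.9]
contact_force: [-1.0, 0.3, -0.3]
t 7.72 frame x,y -45.85267009706197 -99.62766841303686 tip z 114.32316289489876 rot [-3.14 -0.    1.92] F [-0.98  0.27 -0.27] open 0.0024711193326670444 q [-0.04  0.31  2.01 -0.    0.83 -0.39]
```

View pics/v3.png

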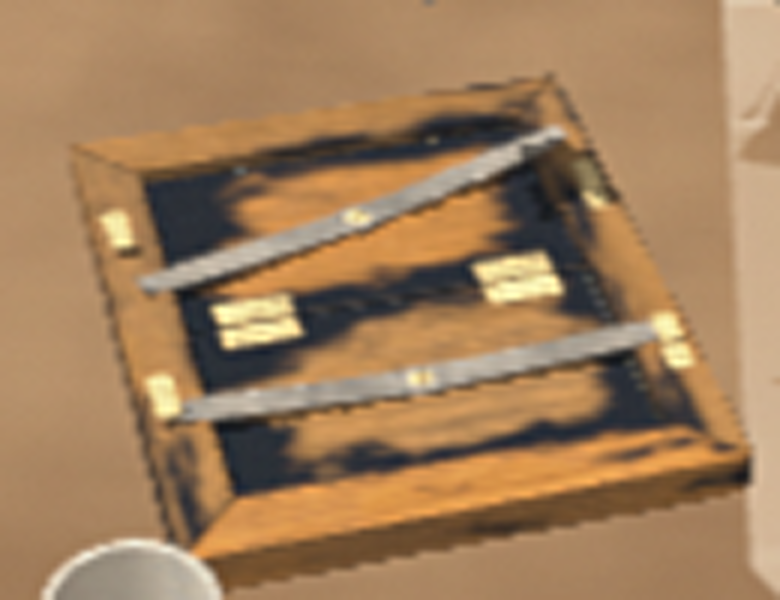

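The side view shows the leaf flat. The frame's far corner is at (72,148), the same as before, so the frame has not moved. The loose bar runs from (150,285) to (555,133) with its pivot at (357,217). Bar a runs from (185,412) to (655,330).

```bash
python3 - <<'E'
from geo import *
np.set_printoptions(precision=1,suppress=True)
yaw=.351;c=np.array([501.3,91.1]);M=np.array([[np.cos(yaw),np.sin(yaw)],[-np.sin(yaw),np.cos(yaw)]])
f=lambda p,z:M@(onplane('side',np.array(p)/6+(190,170)-.4,z)[:2]-c)
B=[f(p,27) for p in((150,285),(555,133),(357,217),(185,412),(655,330),(420,378))];print(np.array(B))
d=B[0]-B[1];e=B[3]-B[4];print(np.arctan2(d[1],d[0]),np.arctan2(e[1],e[0]),np.hypot(*d),np.hypot(*e))
print('corners',np.array([f(p,24) for p in((72,148),(552,75),(748,450),(192,555))]))
E
```

```text
[[ 104.4  -22.4]
 [-110.3  -82.8]
 [   0.9  -45.3]
 [ 105.5   60.1]
 [-108.6   61.5]
 [   2.1   64.9]]
0.2744108009952316 -0.006304451323717582 223.07783011141382 214.11384909318417
corners [[ 121.5 -131.6]
 [-125.5 -131.5]
 [-122.4  137.8]
 [ 118.8  136.6]]
```

```bash

echo '[[[0,0,0,0.6,1,1,0],[0,0,0,0,0,2.5,0],[0,0,0,0,0,2.5,0],[0,0,0,0,0,1.3,0],[0,0,0,0,0,0,0]]]' > next.json && python3 steer.py next.json|grep contact; python3 where.py
python3 cap.py 4 side; python3 - <<'E'
import cv2
s=cv2.imread('pics/side_4.png')
cv2.imwrite('pics/v4.png',cv2.resize(s[140:240,190:320],(780,600),interpolation=cv2.INTER_CUBIC))
E
```

```text
contact_force: [0.5, 0.4, -0.1]
t 8.18 frame x,y -30.880950342246024 -93.65784484853819 tip z 39.52592183045244 rot [-3.14 -0.    1.92] F [ 0.49  0.4  -0.14] open -0.0031896082256926126 q [-0.02  0.45  2.03  0.    0.67 -0.37]
```

View pics/v4.png

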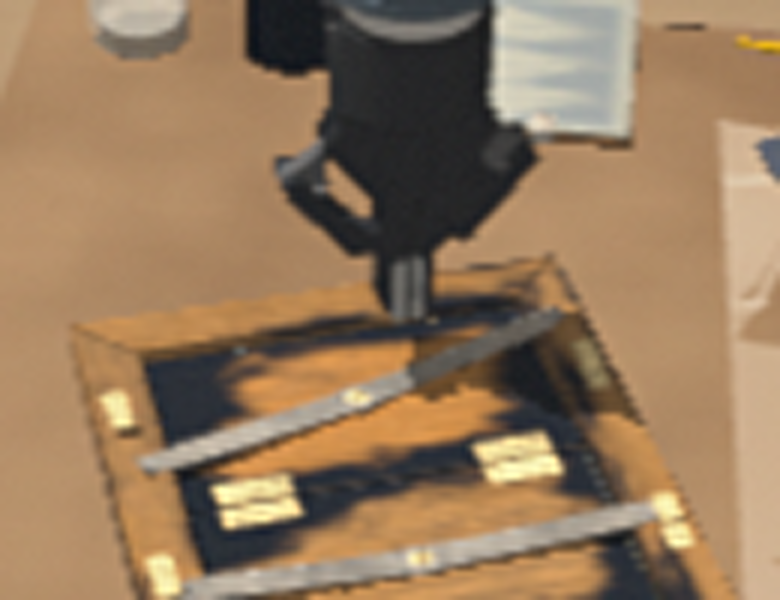

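The fingertips are at (408,315), about 24 mm wide. They sit between the loose bar and the −y rail, as planned. I'll lower to between the leaf and bar heights, then push toward the hinge.

```bash

echo '[[[0,0,0,0,0,0.6,0],[0,0,0,0,0,0.6,0],[0,0,0,0,0,0.4,0],[0,0,0,0,0,0.2,0],[0,0,0,0,0,0,0]]]' > next.json && python3 steer.py next.json|grep contact; python3 where.py
```

```text
contact_force: [-0.1, -0.3, 0.4]
t 8.65 frame x,y -30.231593932796105 -94.33238193526734 tip z 23.831797824571154 rot [-3.14 -0.    1.92] F [-0.06 -0.27  0.38] open 0.0008705414539149813 q [-0.02  0.47  2.03  0.    0.63 -0.37]
```

```bash

echo '[[[0,0,0,0,0,0.1,0],[0,0,0,0,0,0.1,0],[0,0,0,0,0,0.08,0],[0,0,0,0,0,0,0]]]' > next.json && python3 steer.py next.json|grep contact; python3 where.py
echo '[[[0,0,0,0.3,0,0,0],[0,0,0,0.3,0,0,0],[0,0,0,0.3,0,0,0],[0,0,0,0.3,0,0,0],[0,0,0,0,0,0,0]]]' > next.json && python3 steer.py next.json|grep contact
echo '[[[0,0,0,0.2,0,0,0],[0,0,0,0.2,0,0,0],[0,0,0,0,0,0,0]]]' > next.json && python3 steer.py next.json|grep contact; python3 where.py
```

```text
contact_force: [0.1, 0.0, 0.3]
t 8.98 frame x,y -30.147091455333733 -94.35693670086762 tip z 21.21381864320641 rot [3.14 0.   1.92] F [0.14 0.04 0.27] open -0.003229005508870619 q [-0.02  0.48  2.03 -0.    0.63 -0.37]
contact_force: [-0.7, -1.2, 0.7]
contact_force: [0.4, -0.4, -0.3]
t 9.65 frame x,y -30.26708638143599 -77.98069815872888 tip z 21.156547771647617 rot [-3.14 -0.    1.92] F [ 0.45 -0.37 -0.35] open 0.001665581977202231 q [ 0.01  0.47  2.05  0.    0.62 -0.34]
```

```bash

for i in 1 2 3; do echo '[[[0,0,0,0.05,0,0,0],[0,0,0,0.05,0,0,0],[0,0,0,0,0,0,0]]]' > next.json && python3 steer.py next.json|grep contact; done; python3 where.py
python3 cap.py 5 side; python3 - <<'E'
import cv2
s=cv2.imread('pics/side_5.png')
cv2.imwrite('pics/v5.png',cv2.resize(s[170:270,190:320],(780,600),interpolation=cv2.INTER_CUBIC))
E
```

```text
contact_force: [0.3, -0.5, 0.3]
contact_force: [-0.4, -0.5, 0.4]
contact_force: [0.1, -2.5, -0.8]
t 10.4 frame x,y -30.22351994169312 -75.34823490989494 tip z 21.17531366964311 rot [-3.14  0.    1.92] F [ 0.08 -2.51 -0.85] open -0.002345087999999613 q [ 0.02  0.47  2.05 -0.    0.62 -0.33]
```

View pics/v5.png

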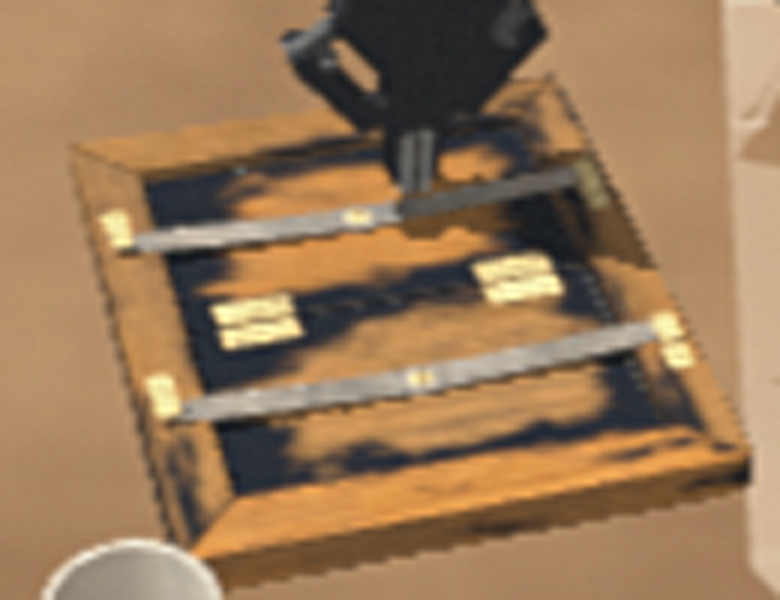

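The bar now runs from (135,242) to (580,175), against the lugs and nearly parallel with its neighbour. The force has risen to 2.5 N. I'll check the angle numerically.

```bash
cat > bars.py <<'E'
import sys
from geo import *
np.set_printoptions(precision=1,suppress=True)
s=cv2.imread(f'pics/side_{sys.argv[1]}.png');g=cv2.cvtColor(s,cv2.COLOR_BGR2HSV).astype(int)
m=((g[...,1]<60)&(g[...,2]>50)).astype(np.uint8)
yaw=.351;c=np.array([498.5,93.1]);M=np.array([[np.cos(yaw),np.sin(yaw)],[-np.sin(yaw),np.cos(yaw)]])
f=lambda p:M@(onplane('side',p,27)[:2]-c)
v,u=np.nonzero(m);Q=np.array([f((a,b)) for a,b in zip(u,v)])
for y0 in(-56,56):
    k=(abs(Q[:,0])<108)&(abs(Q[:,1]-y0)<13)
    if y0<0: k&=(Q[:,0]>10)|(Q[:,0]<-int(sys.argv[2]))
    q=Q[k];p=np.polyfit(q[:,0],q[:,1],1);print(y0,len(q),'angle',np.arctan(p[0]).round(4),'y at 0',p[1])
E
python3 bars.py 3 10; python3 bars.py 5 60
```

```text
-56 131 angle 0.0195 y at 0 -57.05293811759079
56 312 angle -0.0147 y at 0 59.95036495702365
-56 200 angle -0.0018 y at 0 -52.989532277177396
56 312 angle -0.0136 y at 0 59.9990887094927
```

```bash

for i in 1 2 3; do echo '[[[0,0,0,0,0,0,0]]]' > next.json && python3 steer.py next.json|egrep 'pos:|contact'; done
echo '[[[0,0,0,0.04,0,0,0],[0,0,0,0,0,0,0]]]' > next.json && python3 steer.py next.json|egrep 'pos:|contact'; echo '[[[0,0,0,0,0,0,0]]]' > next.json && python3 steer.py next.json|egrep 'pos:|contact'; python3 where.py; python3 cap.py 6 side;python3 bars.py 6 60
```

```text
eef_pos: [498.9, 10.0, 43.2]
contact_force: [-1.1, -1.4, -0.2]
eef_pos: [498.8, 10.0, 43.2]
contact_force: [0.0, -1.7, 0.0]
eef_pos: [498.9, 10.0, 43.2]
contact_force: [-0.1, -1.2, 1.0]
eef_pos: [498.8, 10.1, 43.2]
contact_force: [-0.7, -4.7, -0.9]
eef_pos: [498.9, 10.2, 43.2]
contact_force: [-0.2, -5.4, 0.1]
t 10.95 frame x,y -30.11935009823802 -75.14278148793326 tip z 21.202948044330064 rot [3.14 0.   1.92] F [-0.21 -5.4   0.09] open -0.003249811270148906 q [ 0.02  0.47  2.05 -0.    0.62 -0.33]
-56 199 angle -0.005 y at 0 -52.82391258782759
56 312 angle -0.0132 y at 0 60.01864468178445
```

The force rises steeply to 5 N within 0.2 mm and the frame has not shifted, so the bar is on its stop. I'll back off, lift and clear the view.

```bash

echo '[[[0,0,0,-0.1,0,0,0],[0,0,0,-0.4,0,0,0],[0,0,0,-0.4,0,0,0],[0,0,0,0,0,-0.8,0],[0,0,0,0,0,-1.5,0]]]' > next.json && python3 steer.py next.json|grep contact
echo '[[[0,0,0,0,0,-3.5,0],[0,0,0,0,0,-4,0],[0,0,0,0,0,-4,0],[0,0,0,0,0,-4,0],[0,0,0,0,0,-3,0]]]' > next.json && python3 steer.py next.json|grep contact
for i in 1 2 3; do echo '[[[0,0,0,3,-1,0,0],[0,0,0,3,-1,0,0],[0,0,0,3,-1,0,0],[0,0,0,3,-1,0,0],[0,0,0,3,-1,0,0]]]' > next.json && python3 steer.py next.json >/dev/null; done
echo '[[[0,0,0,0,0,0,0],[0,0,0,0,0,0,0]]]' > next.json && python3 steer.py next.json|egrep 'pos:|contact'
python3 cap.py 7 side top; python3 bars.py 7 10; python3 - <<'E'
import cv2,numpy as np
t=cv2.imread('pics/top_7.png');s=cv2.imread('pics/side_7.png')
a=cv2.resize(t[120:275,150:310],(400,388),interpolation=cv2.INTER_CUBIC);b=cv2.resize(s[130:285,190:350],(400,388),interpolation=cv2.INTER_CUBIC)
cv2.imwrite('pics/v7.png',np.hstack([a,b]))
E
```

```text
contact_force: [-0.8, 0.2, -0.1]
contact_force: [0.8, -0.4, 0.3]
eef_pos: [205.2, 373.6, 251.6]
contact_force: [0.4, -1.0, 0.1]
-56 251 angle -0.0133 y at 0 -51.99374745885965
56 312 angle -0.0133 y at 0 60.01144681924862
```

View pics/v7.png

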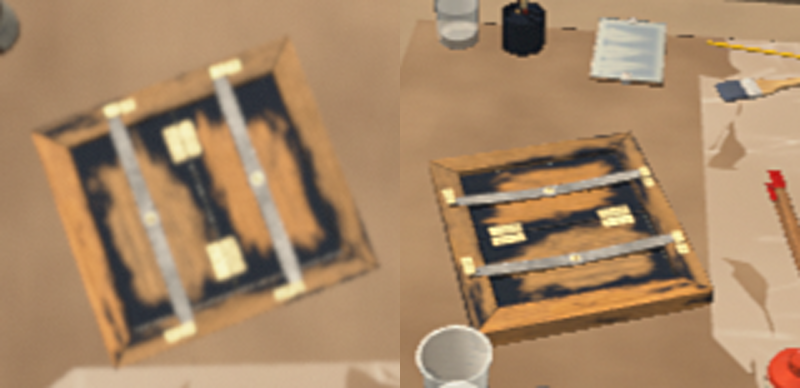

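Both views show the leaf flat and the two bars parallel, each at −0.0133 in the same measurement and 112 mm apart. The frame and the other items are where they were.

```bash
python3 -c "
from rig import r
print(r.sign_off())"
```

```text
the job is handed in; nothing more can be done
None
```

The raised half of the back lies fully home, its loose bar is on its stop parallel to its neighbour, the frame showed no measurable shift, and the job is handed in after about 13 s on the robot's clock.

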